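# Nip up the disc cutter with the flipped hex key

## Robot

A 7-joint arm with a two-finger parallel gripper is mounted at the origin on the work surface. World frame = base frame: x ahead of the robot, y to its left, z up, the work surface at z = 0. Lengths are in m, angles in rad, forces in N, time in s.
With the tool pointing down it reaches from about 0.425 to 0.95 m from the base axis. Payload 4.7 kg.
Tool frame: the origin (TCP) lies at the very end of the fingers, on their centre line; the grasp point (between the pads) lies 19 mm behind it (bot.tcp_to_grasp is the z of the grasp point in the tool frame, in m); z points along the fingers, y is the line along which they close (so a half turn about z gives the same grasp; the last joint's range is limited). The gripper opens to 87 mm and grips with 3 to 60 N. Pads are 19 mm wide; open, the fingers measure 117 mm over their backs; the gripper's body (75 mm by 190 mm) begins 51 mm behind the grasp point.
Start: joints at [-1.305, 0.469, -0.049, 1.532, 0.024, 1.141, -0.082], TCP at [0.196, 0.646, 0.223] pointing down, gripper open.
Joint ranges: [-2.59, 2.59], [-0.33, 1.99], [-1.39, 1.29], [0.1, 2.45], [-1.04, 4.18], [0.21, 1.99], [-2.66, 2.66]. Speed limits (rad/s): [2.57, 2.57, 3.14, 3.14, 3.14, 3.14, 3.14].

## Interface

Orientations are given as a 3x3 rotation matrix whose columns are the frame's x, y, z axes.
In Python, from bench import bot, capture gives the robot as it stands.
- The arm moves only by the tool drive_tool, never from a script. Its argument "motion" is a list that holds one entry, the list of rows, each a list of 7 numbers: the shift along the world's x, y, z as a fraction of full scale, then the turn, a rotation vector about the world's x, y, z as a fraction of full scale, then the closure, from 0 (fully open) to 1 (shut). In form: [[[tx, ty, tz, wx, wy, wz, gripper], ...]]. A call has 1 to 20 rows; each row shifts and turns the commanded pose from where the row before left it; what a row does not reach is not made up. Full scale, the value 1, is 0.04 m for a shift and 90 degrees for a turn. A row lasts 1/8 s, in which the tool goes at most 62.5 mm and 10.7 degrees, less where a joint would pass 70% of its speed; a pose out of reach is approached as far as the arm can. A call with a number of a shift or a turn outside -1 to 1 is refused whole. A call with a gripper value outside its range is refused whole. The fingers move at their own pace and stop on an object; "newtons" is the grip in N (left out, the last holds). Time passes only in rows, so rows that do not move let the fingers close. It gives the time, the measured TCP pose, the force, the opening and the grip force at its end, in the units of the state.
- bot.read_state(): the state, without advancing time (a new reading comes with each control period).
- capture(name): name is "scene" or "top" or "wrist"; returns a dict with "color" (420x560x3 uint8, red, green, blue), "range_z" (420x560 float32, m along the optical axis (not along the pixel's ray), 0 where there is no reading), "camera_matrix" (3x3 intrinsics, pixels), "distortion" ([k1, k2, p1, p2, k3] as OpenCV has them; the pictures are not rectified), "camera_from_world" (4x4, takes a point from world to camera coordinates). Camera axes: x right, y up, looking along -z (the intrinsics and any distortion apply to the point x, -y, -z); pixel columns grow to the right and rows downward; lengths in m; the calibration is good to about 2 mm. A picture is of the moment at which its call begins.
- bot.hand_in(): hands the job in; it is judged then, once.
The state is a dict: "clock": time; "joint_pos": joint angles; "dq": joint speeds; "joint_efforts": joint torques, N m; "eef_pos": TCP position; "orientation": TCP orientation; "wrist_force": force on the tool from outside, world axes, zero at the start; "moment": the same for the moment, N m; "grip_width": finger opening in m; "gripper_force": force on a finger pad.
Only numpy, scipy, OpenCV 4.12 (cv2) and the standard library are available. Lean on these libraries where they do the work, as an engineer would, in place of code of your own. Each camera call takes 0.05 s, during which the arm holds its last target. There are 200 camera calls.

## Task

The clamp screw of the disc cutter has been spun down with the long end of its hex key in it; now pull it tight. Draw the key out, flip it over so that its short end goes fully down into the same screw, and swing the long arm clockwise (seen from above) until the screw comes up solid, a little under a quarter turn. Leave the key seated in the screw by its short end, and do not shift the tools, dish and jar lying about.

Things in the scene. Friction and masses are not known exactly. Their poses are not given: they have to be found in the camera images.
- cutter: Disc cutter bolted to the bench (fixed): foot plate 150 x 106 mm, square steel plates 104 x 104 mm, top face 64 mm above the bench, with round punch holes. Origin on the bench below the screw in its middle; z up. A 22 mm punch stands in a hole 34 mm out at +30 degrees from +x, top 82 mm above the bench; a copper strip pokes out on the -y side, to 102 mm, 41 mm up. Only screw and key are higher.
- clamp_screw (a joint): Turning of the clamp screw, rad: 0 at the start, growing clockwise seen from above. Stiff all the way, about 0.9 N m (7 N at 130 mm); it stays where it is left and comes up solid at a hard stop at 1.40.
- socket_floor (a point): Centre of the floor of the screw's hexagon socket, 69 mm above the bench, z up the screw's axis. It takes the 14 mm hexagon with about 0.5 mm play all round: some 5 degrees of turning play, and a key in it leans 3 to 6 degrees. The point turns with the screw; a key fits with the plane of its L along the point's x axis or any multiple of 60 degrees from it.
- head_top (a point): Mouth of the socket: centre of the top of the screw's dark round head (31 mm wide), 24 mm above the socket's floor, 93 mm above the bench.
- hex_key: Dark steel L key, 14 mm across flats, about 270 g. Origin in the bend where the arms' centre lines meet. Short arm: 54 mm along the key's +x; long arm: 160 mm along its -z. Two flats face +-y all along both arms: grip it there. Centre of mass 61 mm down the long arm. At the start it stands in the screw on its long arm, bend 229 mm above the bench, short arm pointing along the cutter's -x, to the robot.
- key_short_tip (a point): Centre of the end face of the short arm, 54 mm along the key's +x from its origin; chamfered. Fully down, it is on the socket's floor and the long arm's centre line is level, 123 mm above the bench; once let go, the far end droops some 10 to 15 mm in the play of the socket.
- key_long_tip (a point): Centre of the end face of the long arm, 160 mm along the key's -z from its origin; chamfered. At the start it is on the socket's floor.
- pliers_round: bystander: round-nose pliers with plastic handles lying flat, 155 mm long
- pliers_cutter: bystander: side cutters with plastic handles lying flat, 140 mm long
- small_key: bystander: a much smaller 6 mm hex key (90 x 30 mm) lying flat beside the cutter; it fits nothing here
- disc_dish: bystander: shallow white dish, 84 mm across, 16 mm high, with a few cut discs, beside the cutter
- hammer: bystander: brass-headed hammer lying flat, 240 mm long
- bead_jar: bystander: clear jar of beads, 68 mm across, 82 mm high
Not all that is in view belongs to the job. Of the things that look like the hex_key, the largest one is meant.

How it is judged:
By the outcome, as a careful person would: the job done as asked, in the order asked, and still so for the second after the job is handed in, with the robot touching nothing.
It also fails if it takes over 64 s, if anything falls off the work surface, if the arm or the gripper's body presses on something with over 40 N, if the wrist force passes 120 N, or if a joint passes its speed limit or range.

## Working session

There is one attempt and no reset: what is moved stays moved. The work goes in short steps, Python scripts to look and compute and a tool call to move; the robot and the scene stay as the last step left them, time stands still between calls to the robot, and variables do not carry over. Pictures are saved under pics/ and viewed, at most 12 in all, crops included, and the job is handed in when it is done.

Besides the shell and the picture viewer there is one more tool, called after "Call:" as name([rows], argument=value, ...), one row to a line, values as JSON. drive_tool: Moves the arm, as the interface text tells. Shift numbers are shares of 0.04 m and turn numbers shares of 90 degrees, none past 1 either way. Its arguments: {"type":"object","properties":{"motion":{"type":"array","items":{"type":"array","items":{"type":"array","items":{"type":"number","minimum":-1,"maximum":1}}}},"newtons":{"type":"number"}},"required":["motion"]}

```bash
ls; mkdir -p pics
cat > h.py <<'E'
import numpy as np, cv2
from bench import bot, capture
def save(c,n,crop=None,s=1):
    im=c["color"][:,:,::-1]
    if crop: im=im[crop[1]:crop[3],crop[0]:crop[2]]
    cv2.imwrite("pics/"+n,cv2.resize(im,None,fx=s,fy=s,interpolation=cv2.INTER_CUBIC))
def ray(c,uv):
    p=cv2.undistortPoints(np.array(uv,float).reshape(-1,1,2),c["camera_matrix"],np.array(c["distortion"],float)).reshape(-1,2)
    d=np.c_[p[:,0],-p[:,1],-np.ones(len(p))]
    T=np.linalg.inv(c["camera_from_world"]); return T[:3,3],d@T[:3,:3].T
def onz(c,uv,z):
    o,d=ray(c,uv); return o+d*((z-o[2])/d[:,2])[:,None]
def pts(c,mask=None):
    z=c["range_z"]; v,u=np.nonzero((z>0) if mask is None else (mask&(z>0)))
    o,d=ray(c,np.c_[u,v]); return o+d*z[v,u][:,None],u,v
E
python3 - <<'E'
from h import *
a=capture("scene");b=capture("top")
im=np.hstack([a["color"],b["color"]])
save(a,"a.png");save(b,"b.png")
print(bot.read_state())
for c in(a,b): print(np.linalg.inv(c["camera_from_world"]).round(3),c["camera_matrix"],c["distortion"])
E
```

```text
pics
{'clock': 0.1, 'joint_pos': array([-1.30494291,  0.46935628, -0.04860229,  1.53356092,  0.02413787,
        1.14100454, -0.08229438]), 'dq': array([-0.00121417, -0.00195515,  0.00078845, -0.00455729, -0.00010463,
       -0.00181978, -0.00078296]), 'joint_efforts': array([ 5.26827498e-04, -5.09170103e+01, -8.11058935e-02, -2.36828792e+01,
       -6.14394899e-02,  3.45059449e-02,  7.47530839e-05]), 'eef_pos': array([0.19592805, 0.64538063, 0.22161318]), 'orientation': array([[-9.56890291e-01,  2.90449302e-01, -4.17800274e-04],
       [ 2.90449588e-01,  9.56888800e-01, -1.69132923e-03],
       [-9.14569903e-05, -1.73976644e-03, -9.99998482e-01]]), 'wrist_force': array([-0.19313362, -1.02691407, -0.32606817]), 'moment': array([-0.01905487,  0.0019653 ,  0.05579132]), 'gripper_force': 0.0, 'grip_width': 0.08687455181907489}
[[ 0.395 -0.497  0.773  1.384]
 [ 0.918  0.232 -0.321 -0.385]
 [-0.02   0.836  0.548  0.786]
 [ 0.     0.     0.     1.   ]] [[482.04095609   0.         277.44699469]
 [  0.         482.04095609 213.34098538]
 [  0.           0.           1.        ]] [-0.13079834  0.          0.          0.          0.        ]
[[-0.029  0.988 -0.152  0.342]
 [-1.    -0.027  0.009 -0.014]
 [ 0.005  0.152  0.988  1.115]
 [ 0.     0.     0.     1.   ]] [[400.40331731   0.         286.3693647 ]
 [  0.         400.40331731 210.27710785]
 [  0.           0.           1.        ]] [0.03217127 0.         0.         0.         0.        ]
```

View pics/a.png

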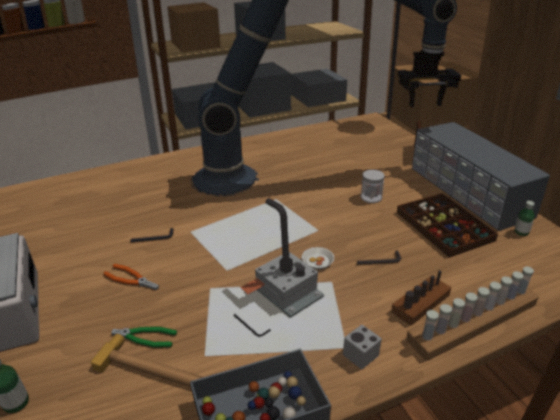

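View pics/b.png

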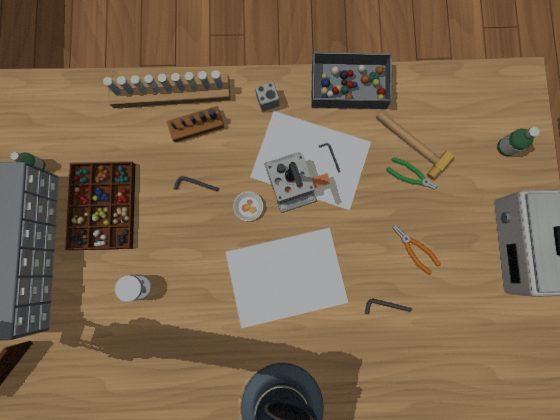

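Key candidates: scene view has dark L keys at (155,237), (380,260), (250,325), and the big one standing in the screw at (283,235). The standing one is the largest and sits in the cutter, as the task describes, so it's the one. I'll measure it and confirm with a crop.

Run:
```python
from h import *
a=capture("scene");b=capture("top")
save(a,"crop1.png",(220,180,340,320),4)
save(b,"crop2.png",(250,130,360,220),6)
for n,c in(("scene",a),("top",b)):
    P,u,v=pts(c)
    m=(abs(P[:,0]-0.55)<.14)&(abs(P[:,1]+0.02)<.14)&(P[:,2]>.1)
    Q=P[m]; print(n,len(Q))
    for lo,hi in((.1,.12),(.12,.16),(.16,.2),(.2,.215),(.215,.225),(.225,.232),(.232,.25)):
        q=Q[(Q[:,2]>lo)&(Q[:,2]<hi)]
        if len(q):print(lo,len(q),np.median(q,0).round(4),q.min(0).round(4),q.max(0).round(4))
    m=(abs(P[:,0]-0.55)<.14)&(abs(P[:,1]+0.02)<.14)&(abs(P[:,2]-.064)<.004)
    if m.sum()>10: print("plate",cv2.minAreaRect(P[m][:,:2].astype(np.float32)))
```

```text
scene 485
0.1 50 [ 0.5991 -0.0428  0.1104] [ 0.5908 -0.0479  0.1013] [ 0.6043 -0.0338  0.12  ]
0.12 106 [ 0.5968 -0.0421  0.1413] [ 0.5882 -0.048   0.1206] [ 0.6015 -0.0317  0.1596]
0.16 108 [ 0.5947 -0.0431  0.1806] [ 0.5853 -0.0491  0.1608] [ 0.6002 -0.0321  0.1994]
0.2 48 [ 0.5935 -0.0441  0.2085] [ 0.5866 -0.0486  0.2001] [ 0.5973 -0.0329  0.215 ]
0.215 46 [ 0.5888 -0.0448  0.221 ] [ 0.5402 -0.0611  0.2158] [ 0.5946 -0.0339  0.2249]
0.225 87 [ 0.5701 -0.0518  0.2292] [ 0.5345 -0.0618  0.225 ] [ 0.5913 -0.0348  0.232 ]
0.232 40 [ 0.5634 -0.0501  0.233 ] [ 0.5373 -0.0594  0.2321] [ 0.5822 -0.041   0.2353]
plate ((0.5943074226379395, -0.03866613656282425), (0.10877595841884613, 0.1082969456911087), 17.053577423095703)
top 200
0.1 7 [ 0.5862 -0.0331  0.1092] [ 0.5842 -0.0408  0.102 ] [ 0.5908 -0.0306  0.119 ]
0.12 16 [ 0.584  -0.0351  0.1391] [ 0.5824 -0.0404  0.1222] [ 0.5908 -0.0302  0.1598]
0.16 12 [ 0.5827 -0.0343  0.1793] [ 0.5808 -0.0372  0.1633] [ 0.5856 -0.032   0.1991]
0.2 2 [ 0.5833 -0.033   0.2072] [ 0.5809 -0.0341  0.2071] [ 0.5857 -0.0319  0.2072]
0.215 11 [ 0.5868 -0.0364  0.223 ] [ 0.534  -0.0529  0.2152] [ 0.5915 -0.0318  0.225 ]
0.225 56 [ 0.5535 -0.0458  0.2305] [ 0.5328 -0.0597  0.2251] [ 0.5876 -0.0337  0.2318]
0.232 96 [ 0.5595 -0.0469  0.234 ] [ 0.5361 -0.0576  0.232 ] [ 0.5833 -0.0359  0.2386]
plate ((0.5932815670967102, -0.03673681616783142), (0.10475656390190125, 0.10416973382234573), 16.54691505432129)
```

View pics/crop1.png

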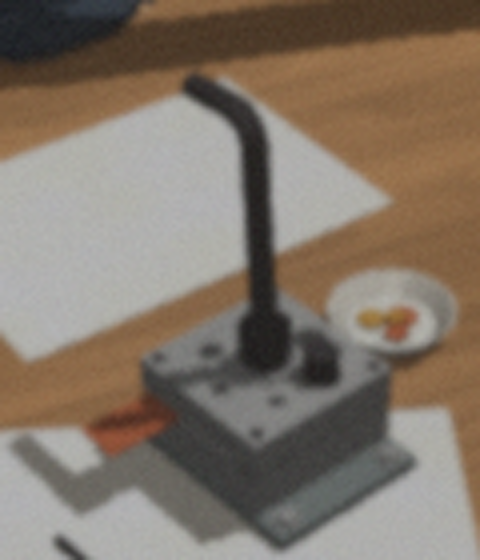

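View pics/crop2.png

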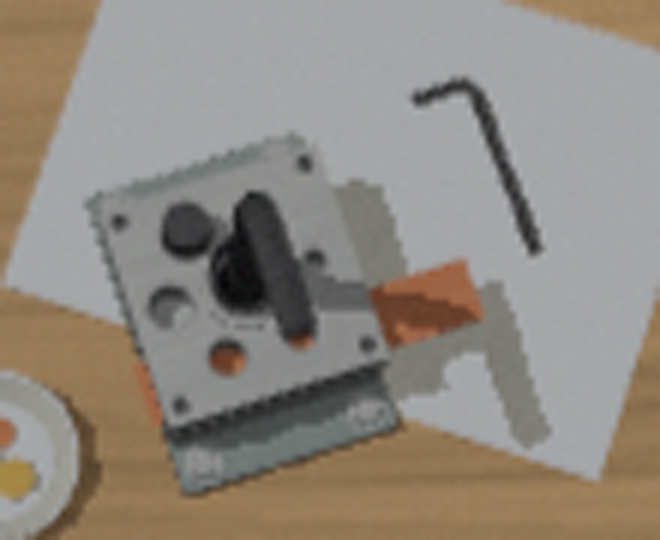

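The crop confirms the big key standing in the screw head: bend at crop1 (255,110), short arm toward the robot, ending at (190,85). Crop2 shows the same arm running (250,200) to (297,335). I'll refine its line and the screw axis.

Run:
```python
from h import *
from scipy.spatial.transform import Rotation as Ro
b=capture("top");a=capture("scene")
for c in(a,b):
    P,u,v=pts(c)
    m=(abs(P[:,0]-0.56)<.06)&(abs(P[:,1]+0.04)<.05)
    q=P[m&(P[:,2]>.222)]; l=cv2.fitLine(q[:,:2].astype(np.float32),cv2.DIST_L2,0,.01,.01).ravel()
    s=(q[:,:2]-l[2:])@l[:2]; print("short line",l,np.degrees(np.arctan(l[1]/l[0])),s.min(),s.max(),q[:,2].max())
    k=P[m&(P[:,2]>.11)&(P[:,2]<.215)]
    A=np.polyfit(k[:,2],k[:,0],1),np.polyfit(k[:,2],k[:,1],1); print("lean slopes",A)
    h=P[m&(abs(P[:,2]-.093)<.003)]; print("head",len(h),h.mean(0) if len(h) else 0, cv2.minEnclosingCircle(h[:,:2].astype(np.float32)) if len(h) else 0)
R0=bot.read_state()["orientation"]
th=np.radians(17);t=np.array([-np.cos(th),-np.sin(th),-1])/2**.5;y=np.array([np.sin(th),-np.cos(th),0]);R=np.c_[np.cross(y,t),y,t]
Rz=Ro.from_euler('z',-146.3,degrees=True).as_matrix()@R0
print(Rz,(Ro.from_matrix(R@Rz.T).as_rotvec(degrees=True)),t)
```

```text
short line [ 0.9446326  0.3281299  0.5666749 -0.050364 ] 19.155308 -0.032743110150143764 0.027807158356967187 0.23538111100294923
lean slopes (array([-0.0547672 ,  0.60405013]), array([-0.01392224, -0.03961164]))
head 16 [ 0.5970897  -0.04144479  0.09288725] ((0.5910643935203552, -0.04069703072309494), 0.011895908042788506)
short line [ 0.9564531   0.29188603  0.55966455 -0.04637868] 16.970903 -0.02700691714526885 0.03249227313417661 0.23871795966141474
lean slopes (array([-0.04116579,  0.5913135 ]), array([ 0.00892927, -0.03555219]))
head 5 [ 0.59431406 -0.03187948  0.09294978] ((0.5959154963493347, -0.03398071229457855), 0.01190925668925047)
[[ 9.57264854e-01  2.89212658e-01 -1.95948241e-04]
 [ 2.89212724e-01 -9.57264669e-01  5.94697615e-04]
 [-1.55802508e-05 -6.25953850e-04 -9.99999804e-01]] [-13.11794627  43.04465362   0.19343012] [-0.67620958 -0.20673802 -0.70710678]
```

Call:
drive_tool([
  [[0.55,-0.84,0.175,0,0,-0.0813,0],[0.55,-0.84,0.175,0,0,-0.0813,0],[0.55,-0.84,0.175,0,0,-0.0813,0],[0.55,-0.84,0.175,0,0,-0.0813,0],[0.55,-0.84,0.175,0,0,-0.0813,0],[0.55,-0.84,0.175,0,0,-0.0813,0],[0.55,-0.84,0.175,0,0,-0.0813,0],[0.55,-0.84,0.175,0,0,-0.0813,0],[0.55,-0.84,0.175,0,0,-0.0813,0],[0.55,-0.84,0.175,0,0,-0.0813,0],[0.55,-0.84,0.175,0,0,-0.0813,0],[0.55,-0.84,0.175,0,0,-0.0813,0],[0.55,-0.84,0.175,0,0,-0.0813,0],[0.55,-0.84,0.175,0,0,-0.0813,0],[0.55,-0.84,0.175,0,0,-0.0813,0],[0.55,-0.84,0.175,0,0,-0.0813,0],[0.55,-0.84,0.175,0,0,-0.0813,0],[0.55,-0.84,0.175,0,0,-0.0813,0],[0.55,-0.84,0.175,0,0,-0.0813,0],[0.55,-0.84,0.175,0,0,-0.0813,0]],
])

```text
clock: 2.8
eef_pos: [0.6366, -0.0269, 0.3628]
orientation: [[0.959, 0.285, 0.0], [0.285, -0.959, 0.0], [0.0, -0.0, -1.0]]
wrist_force: [-1.2, 0.2, 0.1]
grip_width: 0.0872
gripper_force: 0.0
```

Call:
drive_tool([
  [[0,0,0,-0.0243,0.0797,0,0],[0,0,0,-0.0243,0.0797,0,0],[0,0,0,-0.0243,0.0797,0,0],[0,0,0,-0.0243,0.0797,0,0],[0,0,0,-0.0243,0.0797,0,0],[0,0,0,-0.0243,0.0797,0,0],[0,0,-0.5,0,0,0,0],[0,0,-0.5,0,0,0,0],[0,0,-0.5,0,0,0,0],[0,0,-0.5,0,0,0,0],[0,0,0,0,0,0,0]],
])

```text
clock: 4.18
eef_pos: [0.6241, -0.0143, 0.3009]
orientation: [[0.812, 0.318, -0.489], [0.24, -0.946, -0.217], [-0.532, 0.059, -0.845]]
wrist_force: [-0.6, 0.4, -0.0]
grip_width: 0.087
gripper_force: 0.0
```

Run:
```python
from h import *
s=bot.read_state();print(s["joint_pos"].round(2),s["eef_pos"],s["orientation"].round(4))
w=capture("wrist");save(w,"w1.png")
P,u,v=pts(w); m=(abs(P[:,0]-0.56)<.07)&(abs(P[:,1]+0.04)<.06)
q=P[m&(P[:,2]>.222)]
print(len(q))
k=P[m&(P[:,2]>.1)]
for lo in np.arange(.1,.24,.02):
    j=k[(k[:,2]>lo)&(k[:,2]<lo+.02)]
    if len(j):print(lo.round(2),len(j),np.median(j,0).round(4),j.min(0).round(4),j.max(0).round(4))
h=P[m&(abs(P[:,2]-.093)<.004)];print(len(h),h.min(0) if len(h) else 0,h.max(0) if len(h) else 0)
```

```text
[-0.49  0.71  0.7   1.23 -0.13  1.83 -1.08] [ 0.62411656 -0.01431045  0.30090994] [[ 0.8122  0.3178 -0.4893]
 [ 0.2398 -0.9463 -0.2167]
 [-0.5319  0.0587 -0.8448]]
803
0.1 161 [ 0.5978 -0.0367  0.1107] [ 0.5851 -0.0453  0.1001] [ 0.6002 -0.0318  0.1199]
0.12 173 [ 0.5968 -0.037   0.1308] [ 0.5852 -0.0456  0.1202] [ 0.5992 -0.0321  0.14  ]
0.14 203 [ 0.5957 -0.0373  0.1507] [ 0.5837 -0.0459  0.14  ] [ 0.5982 -0.0325  0.16  ]
0.16 223 [ 0.5947 -0.0377  0.1704] [ 0.5829 -0.0462  0.16  ] [ 0.5971 -0.0326  0.1798]
0.18 260 [ 0.5938 -0.038   0.1906] [ 0.5815 -0.0466  0.1801] [ 0.5969 -0.0329  0.2   ]
0.2 314 [ 0.5924 -0.0383  0.211 ] [ 0.5807 -0.0472  0.2   ] [ 0.5952 -0.033   0.2199]
0.22 846 [ 0.5749 -0.0449  0.233 ] [ 0.5343 -0.0624  0.22  ] [ 0.5923 -0.0337  0.2378]
103 [ 0.57734899 -0.05487058  0.08914047] [ 0.6020425  -0.0268274   0.09698036]
```

View pics/w1.png

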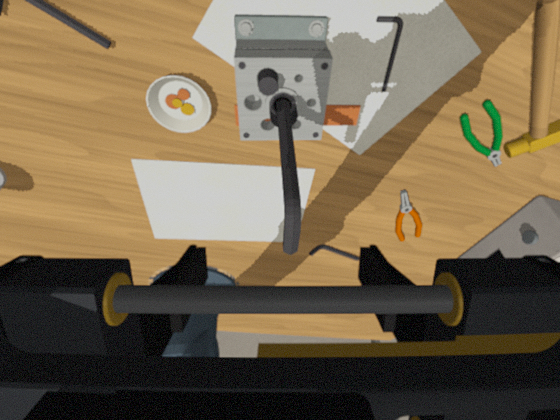

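The wrist view shows the long arm from the head at (283,105) to the short tip at (291,247). The 45° tilt is partly limited by joint 6, so I'll use a tilt of about 35°.

```bash
cat >> h.py <<'E'
from scipy.spatial.transform import Rotation as Ro
def Rtilt(deg,az,flip=1):
    # tool z tilted deg from down toward azimuth az; y level
    a,b=np.radians(deg),np.radians(az)
    t=np.array([np.sin(a)*np.cos(b),np.sin(a)*np.sin(b),-np.cos(a)]);y=flip*np.array([-np.sin(b),np.cos(b),0])
    return np.c_[np.cross(y,t),y,t]
def delta(R,p,n):
    s=bot.read_state();r=Ro.from_matrix(R@s["orientation"].T).as_rotvec()/(np.pi/2)
    d=(np.array(p)-s["eef_pos"])/.04
    print("total",d.round(3),r.round(4),"per row",(d/n).round(4),(r/n).round(4))
E
python3 - <<'E'
from h import *
R=Rtilt(35,197,1);B=np.array([.586,-.040,.228]);print(R)
t=R[:,2]
for back,n in((.085,6),(0,6)): p=B+t*(.019-back);print(p);delta(R,p,n)
E
```

```text
[[ 0.783359    0.2923717  -0.54851387]
 [ 0.23949688 -0.95630476 -0.16769752]
 [-0.57357644  0.         -0.81915204]]
[ 0.62220192 -0.02893196  0.28206403]
total [-0.06  -0.359 -0.504] [ 0.0263  0.0425 -0.0183] per row [-0.01   -0.0598 -0.084 ] [ 0.0044  0.0071 -0.003 ]
[ 0.57557824 -0.04318625  0.21243611]
total [-1.225 -0.715 -2.245] [ 0.0263  0.0425 -0.0183] per row [-0.2042 -0.1192 -0.3741] [ 0.0044  0.0071 -0.003 ]
```

Call:
drive_tool([
  [[-0.01,-0.09,-0.125,0.0066,0.0106,-0.0046,0],[-0.01,-0.09,-0.125,0.0066,0.0106,-0.0046,0],[-0.02,-0.09,-0.125,0.0066,0.0106,-0.0046,0],[-0.02,-0.09,-0.125,0.0066,0.0106,-0.0046,0],[0,0,0,0,0,0,0]],
])

```text
clock: 4.85
eef_pos: [0.6222, -0.03, 0.282]
orientation: [[0.784, 0.29, -0.549], [0.238, -0.957, -0.167], [-0.574, 0.0, -0.819]]
wrist_force: [-0.7, -0.1, 0.9]
grip_width: 0.0871
gripper_force: 0.0
```

Run:
```python
from h import *
s=bot.read_state();print(s["joint_pos"].round(2),s["eef_pos"],s["orientation"].round(4))
R=Rtilt(35,197,1);B=np.array([.586,-.040,.228])
t=R[:,2]
for back,n in((.085,6),(0,8)): p=B+t*(.019-back);delta(R,p,n)
```

```text
[-0.43  0.75  0.68  1.21 -0.16  1.87 -1.05] [ 0.6221831  -0.03003405  0.28204505] [[ 7.838e-01  2.905e-01 -5.489e-01]
 [ 2.379e-01 -9.569e-01 -1.667e-01]
 [-5.737e-01  1.000e-04 -8.191e-01]]
total [0.    0.028 0.   ] [ 0.0001 -0.      0.0012] per row [0.0001 0.0046 0.0001] [ 0.     -0.      0.0002]
total [-1.165 -0.329 -1.74 ] [ 0.0001 -0.      0.0012] per row [-0.1456 -0.0411 -0.2175] [ 0.     -0.      0.0002]
```

Call:
drive_tool([
  [[-0.15,-0.042,-0.2145,-0.002,0.0066,0,0],[-0.15,-0.042,-0.2145,-0.002,0.0066,0,0],[-0.15,-0.042,-0.2145,-0.002,0.0066,0,0],[-0.15,-0.042,-0.2145,-0.002,0.0066,0,0],[-0.15,-0.042,-0.2145,-0.002,0.0066,0,0],[-0.15,-0.042,-0.2145,-0.002,0.0066,0,0],[-0.15,-0.042,-0.2145,-0.002,0.0066,0,0.3],[-0.15,-0.042,-0.2145,-0.002,0.0066,0,0.5],[0,0,0,0,0,0,0.7]],
])

```text
clock: 5.98
eef_pos: [0.5737, -0.0425, 0.2134]
orientation: [[0.733, 0.292, -0.615], [0.224, -0.956, -0.187], [-0.643, -0.001, -0.766]]
wrist_force: [-0.2, 0.0, 0.4]
grip_width: 0.0647
gripper_force: 0.0
```

Run:
```python
from h import *
s=bot.read_state();print(s["joint_pos"].round(2),s["eef_pos"],s["orientation"].round(4),s["grip_width"])
w=capture("wrist");b=capture("scene")
A=w["color"];Bc=b["color"][170:310,200:387]
cv2.imwrite("pics/w2.png",np.hstack([A[:,:,::-1],cv2.resize(Bc,(560,420))[:,:,::-1]])[:, ::1][::1] if 0 else cv2.resize(np.hstack([A,cv2.resize(Bc,(560,420))])[:,:,::-1],(800,300)))
```

```text
[-0.46  0.77  0.67  1.39 -0.13  1.76 -1.04] [ 0.57371236 -0.0425382   0.21337959] [[ 7.328e-01  2.917e-01 -6.147e-01]
 [ 2.239e-01 -9.565e-01 -1.871e-01]
 [-6.426e-01 -5.000e-04 -7.662e-01]] 0.06468694190340592
```

View pics/w2.png

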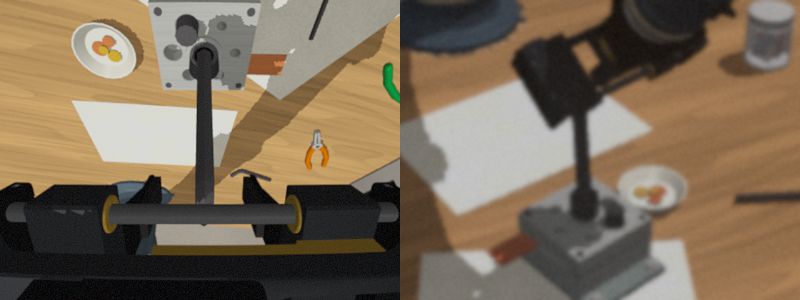

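Key lies midway between the open fingers (left half, (204,200)). Close.

Call:
drive_tool([
  [[0,0,0,0,0,0,0.8],[0,0,0,0,0,0,0.85],[0,0,0,0,0,0,1],[0,0,0,0,0,0,1],[0,0,0,0,0,0,1],[0,0,0,0,0,0,1],[0,0,0,0,0,0,1],[0,0,0,0,0,0,1]],
], newtons=60)

```text
clock: 7.08
eef_pos: [0.5745, -0.0428, 0.2142]
orientation: [[0.734, 0.292, -0.613], [0.224, -0.956, -0.188], [-0.641, 0.001, -0.768]]
wrist_force: [0.7, -1.6, -0.5]
grip_width: 0.0133
gripper_force: 60.0
```

```bash
cat >> h.py <<'E'
def keyshape(c,R,p,zmin=.1):
    "points of key near, in tool frame, by depth"
    P,u,v=pts(c); Q=(P-p)@R
    m=(P[:,2]>zmin)&(abs(Q[:,1])<.02)&(np.linalg.norm(P-p,axis=1)<.2)
    return P[m],Q[m]
E
python3 - <<'E'
from h import *
s=bot.read_state();print(s["eef_pos"],s["orientation"].round(4),s["wrist_force"],s["moment"],s["grip_width"],s["gripper_force"])
R,p=s["orientation"],s["eef_pos"]
w=capture("wrist");P,Q=keyshape(w,R,p)
for lo in np.arange(.1,.22,.02):
    j=(P[:,2]>lo)&(P[:,2]<lo+.02)
    if j.sum()>5:print(lo.round(2),j.sum(),P[j].mean(0).round(4),Q[j].mean(0).round(4),Q[j].min(0).round(4),Q[j].max(0).round(4))
np.save("w3.npy",w["color"])
PP,u,v=pts(w)
m=(abs(PP[:,2]-.093)<.003)&(abs(PP[:,0]-.594)<.03)&(abs(PP[:,1]+.038)<.03)
h=PP[m][:,:2].astype(np.float32);print(len(h),cv2.minEnclosingCircle(h),h.min(0),h.max(0))
m=(abs(PP[:,2]-.064)<.003)&(abs(PP[:,0]-.594)<.08)&(abs(PP[:,1]+.038)<.08)
print(cv2.minAreaRect(PP[m][:,:2].astype(np.float32)))
save(w,"w3.png",(230,0,350,140),4)
E
```

```text
[ 0.57446152 -0.04280967  0.21420289] [[ 7.342e-01  2.920e-01 -6.130e-01]
 [ 2.238e-01 -9.564e-01 -1.876e-01]
 [-6.410e-01  6.000e-04 -7.675e-01]] [ 0.70579912 -1.6223873  -0.46796911] [-0.22037092 -0.66585949  0.12380662] 0.013293106644874977 59.9798768456094
0.1 392 [ 0.5975 -0.0373  0.1104] [0.0847 0.0014 0.0645] [ 0.0765 -0.0054  0.0563] [0.0928 0.0085 0.0728]
0.12 470 [ 0.5965 -0.0376  0.1303] [0.0711 0.0014 0.0499] [ 0.0628 -0.0057  0.0416] [0.0798 0.0084 0.0588]
0.14 529 [ 0.5954 -0.0377  0.1502] [0.0575 0.0012 0.0353] [ 0.0486 -0.0059  0.0268] [0.0656 0.008  0.0441]
0.16 637 [ 0.5943 -0.0378  0.1703] [0.0438 0.0009 0.0206] [ 0.0357 -0.0059  0.0122] [0.0528 0.008  0.0296]
0.18 751 [ 0.5932 -0.038   0.1903] [0.0302 0.0008 0.006 ] [ 0.0224 -0.0061 -0.0022] [0.0396 0.0078 0.0149]
0.2 1279 [ 0.59   -0.0386  0.2116] [ 0.014   0.0005 -0.0083] [ 0.0069 -0.0152 -0.0162] [0.0252 0.016  0.0009]
178 ((0.5908215641975403, -0.04004703834652901), 0.01544274017214775) [ 0.5782264  -0.05490663] [ 0.60164666 -0.0255481 ]
((0.5932117104530334, -0.039252497255802155), (0.10557602345943451, 0.1049005463719368), 16.7659854888916)
```

View pics/w3.png

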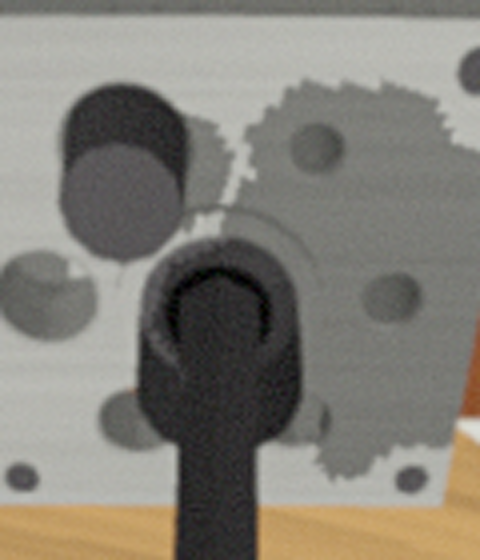

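The crop shows the key centred in the head (220,310), held in plane with the tool and leaning 3°. I'll draw it out along its own axis.

Call:
drive_tool([
  [[-0.005,-0.0015,0.1,0,0,0,1],[-0.01,-0.003,0.2,0,0,0,1],[-0.01,-0.003,0.2,0,0,0,1],[-0.01,-0.003,0.2,0,0,0,1],[-0.01,-0.003,0.2,0,0,0,1],[-0.01,-0.003,0.2,0,0,0,1],[0,0,0.5,0,0,0,1],[0,0,0.7,0,0,0,1],[0,0,0.7,0,0,0,1],[0,0,0,0,0,0,1]],
])

```text
clock: 8.38
eef_pos: [0.5729, -0.044, 0.3369]
orientation: [[0.738, 0.292, -0.609], [0.224, -0.956, -0.187], [-0.637, 0.002, -0.771]]
wrist_force: [-0.1, -0.1, -3.7]
grip_width: 0.0134
gripper_force: 60.0
```

Run:
```python
from h import *
s=bot.read_state();print(s["joint_pos"].round(2),s["eef_pos"],s["orientation"].round(4),s["wrist_force"],s["moment"],s["grip_width"],s["gripper_force"])
R,p=s["orientation"],s["eef_pos"]
w=capture("wrist");P,Q=keyshape(w,R,p)
j=(Q[:,0]>.03)&(Q[:,0]<.09)
print(np.polyfit(Q[j,0],Q[j,2],1),np.polyfit(Q[j,0],Q[j,1],1),P[j].min(0),P[:,2].min())
# head with nothing in it
PP,u,v=pts(w)
m=(abs(PP[:,2]-.064)<.003)&(abs(PP[:,0]-.594)<.08)&(abs(PP[:,1]+.038)<.08)
print(cv2.minAreaRect(PP[m][:,:2].astype(np.float32)))
save(w,"w4.png")
```

```text
[-0.46  0.67  0.71  1.26 -0.08  1.96 -1.02] [ 0.57294628 -0.04396079  0.33692358] [[ 0.7376  0.2918 -0.6089]
 [ 0.2237 -0.9565 -0.1873]
 [-0.6371  0.0019 -0.7708]] [-0.09047508 -0.14008031 -3.66382873] [ 0.26586721 -0.93070311  0.03304434] 0.013367052952080518 59.97213533381
[ 3.34539035 -0.18533078] [ 0.02739447 -0.00109233] [ 0.58776853 -0.04609886  0.22341722] 0.1951526904375241
((0.5707463026046753, -0.046177636831998825), (0.05762075260281563, 0.10419485718011856), 16.843040466308594)
```

View pics/w4.png

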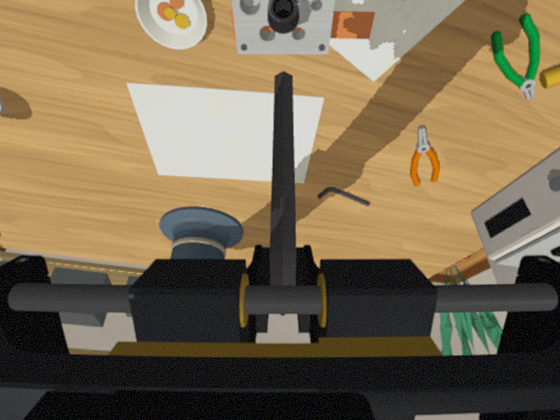

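The key is out, with its long tip at (285,75) and the empty socket at (285,12). Next I'll roll 180° about the tool axis.

Call:
drive_tool([
  [[0,0,0,0.0609,0.0187,0.0771,1],[0,0,0,0.0609,0.0187,0.0771,1],[0,0,0,0.0609,0.0187,0.0771,1],[0,0,0,0.0609,0.0187,0.0771,1],[0,0,0,0.0609,0.0187,0.0771,1],[0,0,0,0.0609,0.0187,0.0771,1],[0,0,0,0.0609,0.0187,0.0771,1],[0,0,0,0.0609,0.0187,0.0771,1],[0,0,0,0.0609,0.0187,0.0771,1],[0,0,0,0.0609,0.0187,0.0771,1],[0,0,-0.1,0.0609,0.0187,0.0771,1],[0,0,-0.1,0.0609,0.0187,0.0771,1],[0,0,-0.1,0.0609,0.0187,0.0771,1],[0,0,-0.1,0.0609,0.0187,0.0771,1],[0,0,-0.1,0.0609,0.0187,0.0771,1],[0,0,-0.1,0.0609,0.0187,0.0771,1],[0,0,-0.1,0.0609,0.0187,0.0771,1],[0,0,-0.1,0.0609,0.0187,0.0771,1],[0,0,-0.1,0.0609,0.0187,0.0771,1],[0,0,-0.1,0.0609,0.0187,0.0771,1]],
])

```text
clock: 10.92
eef_pos: [0.5718, -0.0433, 0.2925]
orientation: [[-0.738, -0.298, -0.606], [-0.232, 0.955, -0.187], [0.634, 0.002, -0.773]]
wrist_force: [-0.7, 0.3, -2.1]
grip_width: 0.0134
gripper_force: 60.0
```

Run:
```python
from h import *
s=bot.read_state();print(s["joint_pos"].round(2),s["eef_pos"],s["orientation"].round(4))
R=Rtilt(47.1,196.9,-1)
B=np.array([.593,-.038,.215]); delta(R,B+.019*R[:,2],8)
```

```text
[ 0.01  0.62 -0.14  1.28  0.2   1.92  1.74] [ 0.57181603 -0.04334785  0.29246624] [[-0.7375 -0.2976 -0.6063]
 [-0.2315  0.9547 -0.187 ]
 [ 0.6344  0.0025 -0.773 ]]
total [ 0.197  0.033 -2.26 ] [-0.0267  0.0815 -0.0045] per row [ 0.0246  0.0041 -0.2825] [-0.0033  0.0102 -0.0006]
```

Call:
drive_tool([
  [[0.025,0.004,-0.28,-0.0033,0.0102,-0.0006,1],[0.025,0.004,-0.28,-0.0033,0.0102,-0.0006,1],[0.025,0.004,-0.28,-0.0033,0.0102,-0.0006,1],[0.025,0.004,-0.28,-0.0033,0.0102,-0.0006,1],[0.025,0.004,-0.28,-0.0033,0.0102,-0.0006,1],[0.025,0.004,-0.28,-0.0033,0.0102,-0.0006,1],[0.025,0.004,-0.28,-0.0033,0.0102,-0.0006,1],[0.025,0.004,-0.28,-0.0033,0.0102,-0.0006,1],[0,0,0,0,0,0,1],[0,0,0,0,0,0,1]],
])

```text
clock: 12.18
eef_pos: [0.5803, -0.042, 0.2049]
orientation: [[-0.655, -0.287, -0.699], [-0.193, 0.958, -0.212], [0.731, -0.004, -0.683]]
wrist_force: [0.5, 0.3, -2.9]
grip_width: 0.0133
gripper_force: 60.0
```

Run:
```python
from h import *
s=bot.read_state();print(s["joint_pos"].round(2),s["eef_pos"],s["orientation"].round(4))
R,p=s["orientation"],s["eef_pos"]
delta(Rtilt(47.1,196.9,-1),np.array([.593,-.038,.215])+.019*Rtilt(47.1,196.9,-1)[:,2],1)
w=capture("wrist");a=capture("scene");b=capture("top")
for n,c in(("w",w),("s",a),("t",b)):
    P,u,v=pts(c); 
    m=(P[:,2]>.15)&(P[:,0]<.56)&(P[:,0]>.42)&(abs(P[:,1]+.06)<.06)
    q=P[m]; print(n,"long arm",len(q))
    if len(q)>30:
        for lo in np.arange(.42,.56,.02):
            j=(q[:,0]>lo)&(q[:,0]<lo+.02)
            if j.sum()>5: print(lo.round(2),j.sum(),np.median(q[j],0).round(4),q[j].min(0).round(4),q[j].max(0).round(4))
    m=(P[:,2]>.158)&(P[:,2]<.195)&(abs(P[:,0]-.593)<.03)&(abs(P[:,1]+.038)<.03);q=P[m]
    for lo in np.arange(.158,.198,.01):
        j=(q[:,2]>lo)&(q[:,2]<lo+.01)
        if j.sum()>3: print("short",lo.round(3),j.sum(),q[j].mean(0).round(4),q[j].min(0).round(4),q[j].max(0).round(4))
A=w["color"];Bc=a["color"][170:310,200:387]
cv2.imwrite("pics/w5.png",cv2.resize(np.hstack([A,cv2.resize(Bc,(560,420),interpolation=2)])[:,:,::-1],(800,300)))
```

```text
[-0.01  0.77 -0.13  1.28  0.21  1.91  1.7 ] [ 0.58034251 -0.04199935  0.20489812] [[-0.6548 -0.2865 -0.6994]
 [-0.1928  0.9581 -0.212 ]
 [ 0.7308 -0.0039 -0.6826]]
total [-0.016 -0.001 -0.071] [0.0019 0.0023 0.0028] per row [-0.0165 -0.0012 -0.0708] [0.0019 0.0023 0.0028]
w long arm 3085
0.44 327 [ 0.4509 -0.0805  0.2244] [ 0.4402 -0.09    0.2214] [ 0.46   -0.0713  0.2273]
0.46 377 [ 0.4708 -0.0748  0.2246] [ 0.4601 -0.0849  0.2216] [ 0.48   -0.065   0.2274]
0.48 458 [ 0.4903 -0.0691  0.2248] [ 0.48   -0.0794  0.2219] [ 0.4999 -0.0595  0.2276]
0.5 536 [ 0.5107 -0.0632  0.2249] [ 0.5    -0.0731  0.2221] [ 0.52   -0.0535  0.2277]
0.52 626 [ 0.5303 -0.0571  0.2249] [ 0.52   -0.0673  0.2219] [ 0.54   -0.0477  0.2281]
0.54 758 [ 0.5506 -0.0514  0.225 ] [ 0.54   -0.0615  0.2221] [ 0.56   -0.0416  0.2283]
short 0.168 11 [ 0.5997 -0.037   0.1706] [ 0.5984 -0.0394  0.168 ] [ 0.6005 -0.0351  0.1747]
s long arm 2197
0.42 168 [ 0.4289 -0.0648  0.6175] [ 0.42   -0.0777  0.2199] [ 0.4398 -0.0504  0.6344]
0.44 198 [ 0.4503 -0.0579  0.6192] [ 0.4401 -0.0903  0.2122] [ 0.46   -0.0352  0.6348]
0.46 29
[... 588 characters left out ...]
0.5996 -0.0421  0.1685] [ 0.6023 -0.0353  0.1724]
t long arm 3863
0.42 736 [ 0.4297 -0.0315  0.6552] [ 0.42   -0.0672  0.6363] [ 0.4399 -0.      0.6728]
0.44 636 [ 0.4498 -0.0267  0.6413] [ 0.44   -0.0573  0.6066] [ 0.46   -0.001   0.6495]
0.46 606 [ 0.4697 -0.0275  0.6319] [ 0.46   -0.0585  0.5966] [ 0.48   -0.      0.6406]
0.48 554 [ 0.4898 -0.027   0.6215] [ 0.48   -0.0581  0.5837] [ 0.5    -0.      0.6308]
0.5 538 [ 0.5101 -0.0265  0.6115] [ 0.5    -0.059   0.5706] [ 5.200e-01 -1.000e-04  6.203e-01]
0.52 414 [ 0.5296 -0.0244  0.6019] [ 0.52   -0.0562  0.5713] [ 5.400e-01 -3.000e-04  6.127e-01]
0.54 379 [ 0.5494 -0.0234  0.5914] [ 0.54   -0.0523  0.5603] [ 5.599e-01 -4.000e-04  6.002e-01]
```

View pics/w5.png

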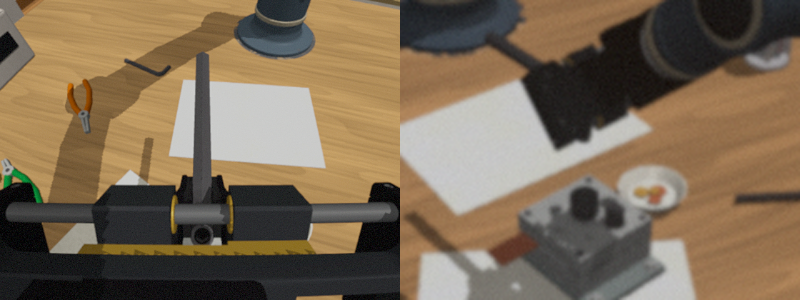

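The wrist view shows the long arm pointing at the robot, level, with the tip at (203,55). The head is visible below at (203,236). The short tip is over the socket to within about 1 mm, so I'll descend to just above the mouth, then slowly.

Call:
drive_tool([
  [[-0.01,0,-0.3,0,0,0.005,1],[0,0,-0.4,0,0,0,1],[0,0,-0.4,0,0,0,1],[0,0,-0.4,0,0,0,1],[0,0,-0.15,0,0,0,1],[0,0,0,0,0,0,1],[0,0,0,0,0,0,1]],
])

```text
clock: 13.2
eef_pos: [0.5801, -0.0419, 0.1391]
orientation: [[-0.654, -0.294, -0.697], [-0.198, 0.956, -0.217], [0.73, -0.004, -0.683]]
wrist_force: [-0.3, -0.0, -2.0]
grip_width: 0.0132
gripper_force: 60.0
```

Run:
```python
from h import *
s=bot.read_state();R,p=s["orientation"],s["eef_pos"];print(s["joint_pos"].round(2),p,(p-.019*R[:,2]).round(4),s["wrist_force"],s["moment"])
delta(Rtilt(47.1,196.9,-1),p,1)
w=capture("wrist");a=capture("scene")
P,u,v=pts(w)
for n,m in (("short",(P[:,2]>.1)&(P[:,2]<.115)),("head",(abs(P[:,2]-.093)<.003)),):
    q=P[m&(abs(P[:,0]-.593)<.025)&(abs(P[:,1]+.038)<.025)]
    if len(q)>3:print(n,len(q),q.mean(0).round(4),q.min(0).round(4),q.max(0).round(4))
A=cv2.resize(w["color"][280:380,220:353],(560,420),interpolation=2);Bc=a["color"][210:310,230:363]
cv2.imwrite("pics/w6.png",cv2.resize(np.hstack([A,cv2.resize(Bc,(560,420),interpolation=2)])[:,:,::-1],(800,300)))
```

```text
[-0.01  0.84 -0.13  1.32  0.22  1.81  1.69] [ 0.58012415 -0.0419467   0.13907721] [ 0.5934 -0.0378  0.1521] [-0.33052429 -0.02978429 -1.95544515] [ 0.4634734  -1.31566269  0.00907611]
total [0. 0. 0.] [ 0.0018  0.0026 -0.0023] per row [0. 0. 0.] [ 0.0018  0.0026 -0.0023]
short 12 [ 0.5997 -0.037   0.1046] [ 0.5987 -0.0392  0.1022] [ 0.6002 -0.0354  0.1084]
head 18 [ 0.5995 -0.0377  0.0918] [ 0.5955 -0.0444  0.0902] [ 0.6014 -0.0314  0.0941]
```

View pics/w6.png

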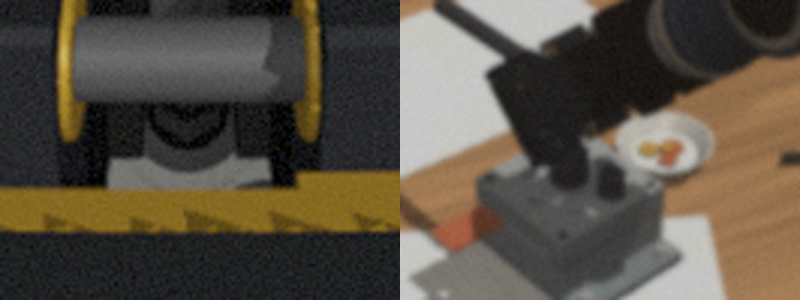

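The left half shows the tip over the dark ring (187,125), centred sideways. I'll lower it gently and watch the force.

Call:
drive_tool([
  [[0,0,-0.05,0,0,0,1],[0,0,-0.05,0,0,0,1],[0,0,-0.05,0,0,0,1],[0,0,-0.05,0,0,0,1],[0,0,-0.05,0,0,0,1],[0,0,0,0,0,0,1]],
])

```text
clock: 14.05
eef_pos: [0.5802, -0.0421, 0.1283]
orientation: [[-0.654, -0.294, -0.697], [-0.198, 0.956, -0.218], [0.73, -0.004, -0.683]]
wrist_force: [1.6, -0.6, -2.7]
grip_width: 0.0133
gripper_force: 60.0
```

It's in the socket: tip 6 mm below the mouth with low force. Continue down.

Call:
drive_tool([
  [[0,0,-0.07,0,0,0,1],[0,0,-0.07,0,0,0,1],[0,0,-0.07,0,0,0,1],[0,0,-0.07,0,0,0,1],[0,0,-0.07,0,0,0,1],[0,0,-0.05,0,0,0,1],[0,0,0,0,0,0,1]],
])

```text
clock: 14.92
eef_pos: [0.5802, -0.0421, 0.1123]
orientation: [[-0.654, -0.294, -0.697], [-0.198, 0.956, -0.218], [0.73, -0.004, -0.683]]
wrist_force: [3.7, -1.7, -2.6]
grip_width: 0.0137
gripper_force: 60.0
```

Call:
drive_tool([
  [[0,0,-0.04,0,0,0,1],[0,0,-0.04,0,0,0,1],[0,0,-0.03,0,0,0,1],[0,0,0,0,0,0,1]],
])

```text
clock: 15.42
eef_pos: [0.5802, -0.0421, 0.1093]
orientation: [[-0.653, -0.294, -0.698], [-0.198, 0.956, -0.218], [0.731, -0.005, -0.683]]
wrist_force: [5.0, -0.5, 2.0]
grip_width: 0.0134
gripper_force: 60.0
```

The key is seated: bend at z = 0.122 and the floor is felt. Release and back out along the tool axis.

Call:
drive_tool([
  [[0,0,0,0,0,0,0.6],[0,0,0,0,0,0,0.5],[0,0,0,0,0,0,0.5],[0,0,0,0,0,0,0.5],[0.14,0.043,0.14,0,0,0,0.5],[0.28,0.086,0.28,0,0,0,0.5],[0.35,0.11,0.35,0,0,0,0.5],[0.35,0.11,0.35,0,0,0,0.5],[0.35,0.11,0.35,0,0,0,0.5],[0,0,0.6,0,0,0,0.5],[0,0,0,0,0,0,0.5]],
])

```text
clock: 16.8
eef_pos: [0.6398, -0.0232, 0.1929]
orientation: [[-0.656, -0.294, -0.695], [-0.198, 0.956, -0.218], [0.728, -0.005, -0.685]]
wrist_force: [0.8, 0.7, -0.9]
grip_width: 0.0438
gripper_force: 0.0
```

Run:
```python
from h import *
s=bot.read_state();print(s["joint_pos"].round(2),s["eef_pos"],s["grip_width"])
w=capture("wrist")
P,u,v=pts(w); m=(P[:,2]>.095)&(P[:,2]<.14)&(P[:,0]<.575)&(P[:,0]>.42)&(abs(P[:,1]+.06)<.05)
q=P[m]
for lo in np.arange(.42,.58,.02):
    j=(q[:,0]>lo)&(q[:,0]<lo+.02)
    if j.sum()>5: print(lo.round(2),j.sum(),np.median(q[j],0).round(4),q[j].min(0).round(4),q[j].max(0).round(4))
l=cv2.fitLine(q[:,:2].astype(np.float32),cv2.DIST_L2,0,.01,.01).ravel();print(l,np.degrees(np.arctan(l[1]/l[0])))
az=180+np.degrees(np.arctan(l[1]/l[0]));R=Rtilt(0,az,-1)
delta(R,[.469,-.076,.19],12)
save(w,"w7.png")
```

```text
[-0.07  0.88 -0.06  1.08  0.19  1.98  1.74] [ 0.63977937 -0.023169    0.19289935] 0.04377714403702906
0.42 16 [ 0.439  -0.0837  0.1152] [ 0.4368 -0.0923  0.1131] [ 0.4399 -0.0785  0.1181]
0.44 154 [ 0.4501 -0.0818  0.1169] [ 0.4401 -0.0915  0.1133] [ 0.4597 -0.0726  0.1203]
0.46 176 [ 0.4704 -0.0759  0.1188] [ 0.4601 -0.0856  0.1156] [ 0.4799 -0.0665  0.1215]
0.48 181 [ 0.4911 -0.0697  0.1207] [ 0.4803 -0.0785  0.1173] [ 0.4998 -0.061   0.124 ]
0.5 210 [ 0.5103 -0.0641  0.1224] [ 0.5001 -0.0739  0.1193] [ 0.52   -0.0548  0.1258]
0.52 236 [ 0.5302 -0.0579  0.1243] [ 0.5201 -0.0677  0.1209] [ 0.54   -0.0488  0.1273]
0.54 272 [ 0.5504 -0.052   0.1261] [ 0.54   -0.0619  0.1222] [ 0.5598 -0.0419  0.1299]
0.56 235 [ 0.5678 -0.0463  0.1277] [ 0.5601 -0.0558  0.1247] [ 0.5749 -0.0375  0.1316]
[ 0.95699036  0.29011968  0.5156956  -0.06226734] 16.86512
total [-4.252 -1.317 -0.039] [ 0.1547 -0.4972 -0.0015] per row [-0.3544 -0.1097 -0.0032] [ 0.0129 -0.0414 -0.0001]
```

View pics/w7.png

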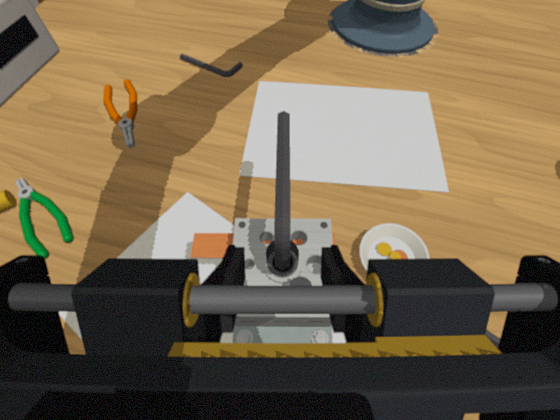

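The key is seated by its short end, with the long arm from (283,260) to (283,115) drooping about 5°. I'll go tool-down over the arm at about 130 mm out.

Call:
drive_tool([
  [[-0.3,-0.1,0.1,0.011,-0.0355,0,0.5],[-0.3,-0.1,0.1,0.011,-0.0355,0,0.5],[-0.3,-0.1,0,0.011,-0.0355,0,0.5],[-0.3,-0.1,0,0.011,-0.0355,0,0.5],[-0.3,-0.1,0,0.011,-0.0355,0,0.5],[-0.3,-0.1,0,0.011,-0.0355,0,0.5],[-0.3,-0.1,0,0.011,-0.0355,0,0.5],[-0.3,-0.1,0,0.011,-0.0355,0,0.5],[-0.3,-0.1,0,0.011,-0.0355,0,0.5],[-0.3,-0.1,0,0.011,-0.0355,0,0.5],[-0.3,-0.08,0,0.011,-0.0355,0,0.5],[-0.3,-0.08,0,0.011,-0.0355,0,0.5],[-0.3,-0.08,0,0.011,-0.0355,0,0.5],[-0.3,-0.08,0,0.011,-0.0355,0,0.5],[0,0,0,0,0,0,0.5]],
])

```text
clock: 18.73
eef_pos: [0.4684, -0.0771, 0.1984]
orientation: [[-0.957, -0.29, -0.004], [-0.29, 0.957, -0.002], [0.005, -0.001, -1.0]]
wrist_force: [0.1, -0.1, -0.4]
grip_width: 0.0436
gripper_force: 0.0
```

Run:
```python
from h import *
s=bot.read_state();print(s["joint_pos"].round(2))
R=Rtilt(0,196.87,-1);delta(R,[.4688,-.0757,.094],6)
```

```text
[ 0.2   0.18 -0.15  2.01  0.03  0.96  1.9 ]
total [ 0.009  0.035 -2.61 ] [ 0.0015 -0.0028 -0.0002] per row [ 0.0016  0.0058 -0.435 ] [ 0.0002 -0.0005 -0.    ]
```

Call:
drive_tool([
  [[0.002,0.006,-0.435,0,0,0,0.5],[0.002,0.006,-0.435,0,0,0,0.5],[0.002,0.006,-0.435,0,0,0,0.5],[0.002,0.006,-0.435,0,0,0,0.5],[0.002,0.006,-0.435,0,0,0,0.5],[0,0.005,-0.435,0,0,0,0.5],[0,0,0,0,0,0,0.7],[0,0,0,0,0,0,1],[0,0,0,0,0,0,1],[0,0,0,0,0,0,1],[0,0,0,0,0,0,1]],
], newtons=25)

```text
clock: 20.1
eef_pos: [0.4715, -0.0751, 0.095]
orientation: [[-0.956, -0.292, -0.001], [-0.292, 0.956, -0.002], [0.001, -0.002, -1.0]]
wrist_force: [0.0, 0.2, -0.5]
grip_width: 0.0137
gripper_force: 25.0
```

Run:
```python
from h import *
s=bot.read_state();p=s["eef_pos"];print(p,s["grip_width"],s["wrist_force"])
c=np.array([.5933,-.0380]);d=p[:2]-c;r=np.linalg.norm(d);a0=np.degrees(np.arctan2(d[1],d[0]))%360
print(r,a0)
for k in range(19):
    f=lambda a:c+r*np.array([np.cos(np.radians(a)),np.sin(np.radians(a))])
    print(k+1,((f(a0-5*k-5)-f(a0-5*k))/.04).round(3))
```

```text
[ 0.47148048 -0.07510812  0.09499863] 0.01368557985588488 [ 0.02496934  0.24389076 -0.47135444]
0.12734601338694596 196.9415502361919
1 [-0.069  0.269]
2 [-0.046  0.274]
3 [-0.022  0.277]
4 [0.003 0.278]
5 [0.027 0.276]
6 [0.051 0.273]
7 [0.074 0.268]
8 [0.098 0.26 ]
9 [0.12  0.251]
10 [0.141 0.239]
11 [0.162 0.226]
12 [0.181 0.211]
13 [0.198 0.194]
14 [0.214 0.176]
15 [0.229 0.157]
16 [0.242 0.137]
17 [0.253 0.115]
18 [0.262 0.092]
19 [0.269 0.069]
```

Call:
drive_tool([
  [[-0.069,0.269,0,0,0,-0.0556,1],[-0.046,0.274,0,0,0,-0.0556,1],[-0.022,0.277,0,0,0,-0.0556,1],[0.003,0.278,0,0,0,-0.0556,1],[0.027,0.276,0,0,0,-0.0556,1],[0.051,0.273,0,0,0,-0.0556,1],[0.074,0.268,0,0,0,-0.0556,1],[0.098,0.26,0,0,0,-0.0556,1],[0,0,0,0,0,0,1]],
])

```text
clock: 21.22
eef_pos: [0.4757, 0.0111, 0.0948]
orientation: [[-0.921, 0.389, -0.003], [0.389, 0.921, -0.002], [0.002, -0.003, -1.0]]
wrist_force: [-1.1, -5.4, 2.5]
grip_width: 0.0136
gripper_force: 25.1
```

Run:
```python
from h import *
s=bot.read_state();p=s["eef_pos"];R=s["orientation"];print(p,s["grip_width"],s["wrist_force"],s["moment"],s["joint_pos"].round(2))
c=np.array([.5933,-.0380]);d=p[:2]-c;print(np.linalg.norm(d),np.degrees(np.arctan2(d[1],d[0]))%360,np.degrees(np.arctan2(-R[0,1],R[1,1])))
```

```text
[0.47569978 0.01112566 0.09484959] 0.013622512255551045 [-1.11625219 -5.35847558  2.53217221] [-0.94284972  0.08765043  0.25007235] [-0.09  0.32 -0.02  2.12  0.01  0.71  1.05]
0.12744858224832642 157.32802688994096 -22.918716611786465
```

Call:
drive_tool([
  [[0.12,0.251,0,0,0,-0.0556,1],[0.141,0.239,0,0,0,-0.0556,1],[0.162,0.226,0,0,0,-0.0556,1],[0.181,0.211,0,0,0,-0.0556,1],[0.198,0.194,0,0,0,-0.0556,1],[0.214,0.176,0,0,0,-0.0556,1],[0.229,0.157,0,0,0,-0.0556,1],[0.12,0.07,0,0,0,-0.0278,1],[0,0,0,0,0,0,1]],
])

```text
clock: 22.35
eef_pos: [0.5291, 0.0728, 0.0944]
orientation: [[-0.493, 0.87, -0.005], [0.87, 0.493, 0.001], [0.003, -0.003, -1.0]]
wrist_force: [-4.6, -0.4, 4.3]
grip_width: 0.0138
gripper_force: 25.2
```

Call:
drive_tool([
  [[0.1,0.055,0,0,0,-0.0222,1],[0.1,0.05,0,0,0,-0.0222,1],[0,0,0,0,0,0,1]],
])

```text
clock: 22.72
eef_pos: [0.538, 0.0775, 0.0945]
orientation: [[-0.429, 0.903, -0.003], [0.903, 0.429, 0.002], [0.003, -0.002, -1.0]]
wrist_force: [-4.7, -0.6, 4.1]
grip_width: 0.0136
gripper_force: 25.1
```

```bash
cat > st.py <<'E'
from h import *
s=bot.read_state();p=s["eef_pos"];R=s["orientation"];print(p,s["grip_width"],s["wrist_force"],s["moment"],s["joint_pos"].round(2))
c=np.array([.5933,-.0380]);d=p[:2]-c;a=np.arctan2(d[1],d[0]);print(np.linalg.norm(d),np.degrees(a)%360,np.degrees(np.arctan2(-R[0,1],R[1,1])),"tang force",s["wrist_force"][:2]@[-np.sin(a),np.cos(a)])
E
python3 st.py
```

```text
[0.53799617 0.07750429 0.09445407] 0.013605969786728416 [-4.71558455 -0.641173    4.12035384] [-0.25206133  1.01080593  0.26514174] [-0.32  0.41  0.13  1.98 -0.08  0.76  0.3 ]
0.12806152509533147 115.58525354001787 -64.57977140346233 tang force 4.530084686052628
```

Call:
drive_tool([
  [[0.1,0.045,0,0,0,-0.0222,1],[0.1,0.042,0,0,0,-0.0222,1],[0,0,0,0,0,0,1]],
])

```text
clock: 23.1
eef_pos: [0.5461, 0.0811, 0.0945]
orientation: [[-0.366, 0.931, -0.003], [0.931, 0.366, 0.002], [0.003, -0.002, -1.0]]
wrist_force: [-5.1, 1.2, 4.7]
grip_width: 0.0135
gripper_force: 25.1
```

```bash
python3 st.py
```

```text
[0.54612631 0.08113439 0.09447577] 0.013466506350673917 [-5.13326044  1.24463959  4.67357096] [-0.05654571  1.08963005  0.28354147] [-0.34  0.42  0.15  1.96 -0.09  0.77  0.23]
0.12813414293783795 111.60209758928355 -68.54564043625591 tang force 4.314490911715123
```

Call:
drive_tool([
  [[0.104,0.039,0,0,0,-0.0222,1],[0.105,0.036,0,0,0,-0.0222,1],[0,0,0,0,0,0,1]],
])

```text
clock: 23.48
eef_pos: [0.5524, 0.0837, 0.094]
orientation: [[-0.301, 0.954, -0.007], [0.954, 0.301, 0.002], [0.004, -0.006, -1.0]]
wrist_force: [-8.4, -0.5, 5.5]
grip_width: 0.0141
gripper_force: 25.5
```

```bash
python3 st.py
```

```text
[0.55239736 0.08365276 0.09397184] 0.014061155599685888 [-8.36577836 -0.45613864  5.46827472] [-0.23384381  1.80680265  0.47090651] [-0.35  0.43  0.16  1.94 -0.1   0.78  0.17]
0.12834492634928932 108.58390475766 -72.49753740063743 tang force 8.074937929959479
```

The force is climbing and the hand lags, so the stop is near. Press on a little to confirm.

Call:
drive_tool([
  [[0.1,0.032,0,0,0,-0.01,1],[0.1,0.03,0,0,0,0,1],[0,0,0,0,0,0,1],[0,0,0,0,0,0,1]],
])

```text
clock: 23.98
eef_pos: [0.5561, 0.0852, 0.0929]
orientation: [[-0.285, 0.958, -0.016], [0.959, 0.285, 0.0], [0.005, -0.015, -1.0]]
wrist_force: [-15.4, -1.2, 9.1]
grip_width: 0.0138
gripper_force: 25.1
```

```bash
python3 st.py
```

```text
[0.55610924 0.08516797 0.09291402] 0.013826181826695264 [-15.44396847  -1.15164933   9.1326608 ] [-0.58894524  3.32391797  0.22444947] [-0.35  0.44  0.17  1.93 -0.1   0.8   0.16]
0.1286604104822461 106.80177239582686 -73.45402256595645 tang force 15.117571422589014
```

Call:
drive_tool([
  [[0.1,0.03,0,0,0,0,1],[0.05,0.015,0,0,0,0,1],[0,0,0,0,0,0,1],[0,0,0,0,0,0,1]],
])

```text
clock: 24.48
eef_pos: [0.5586, 0.0863, 0.0919]
orientation: [[-0.283, 0.959, -0.024], [0.959, 0.283, -0.001], [0.006, -0.023, -1.0]]
wrist_force: [-20.0, -2.0, 9.6]
grip_width: 0.0138
gripper_force: 25.0
```

```bash
python3 st.py
```

```text
[0.55864196 0.08628065 0.09189383] 0.01379042943559135 [-20.01701365  -2.00466083   9.57299316] [-0.74172709  4.59106135 -0.01761036] [-0.35  0.45  0.17  1.91 -0.11  0.81  0.16]
0.12902271154857908 105.58214812341329 -73.5434449136576 tang force 19.819805919442643
```

Solid: 20 N at 129 mm. Relax, release and rise.

Call:
drive_tool([
  [[-0.1,-0.03,0,0,0,0,1],[-0.08,-0.02,0,0,0,0,1],[0,0,0,0,0,0,0.6],[0,0,0,0,0,0,0.5],[0,0,0,0,0,0,0.5],[0,0,0,0,0,0,0.5],[0,0,0.2,0,0,0,0.5],[0,0,0.4,0,0,0,0.5],[0,0,0.8,0,0,0,0.5],[0,0,0.8,0,0,0,0.5],[0,0,0.8,0,0,0,0.5],[0,0,0.8,0,0,0,0.5],[-0.5,0.5,0.5,0,0,0,0.5],[-0.5,0.5,0.5,0,0,0,0.5],[-0.5,0.5,0,0,0,0,0.5],[-0.5,0.5,0,0,0,0,0.5],[0,0,0,0,0,0,0.5]],
])

```text
clock: 26.6
eef_pos: [0.4814, 0.1688, 0.2887]
orientation: [[-0.289, 0.957, 0.003], [0.957, 0.289, 0.006], [0.005, 0.004, -1.0]]
wrist_force: [0.8, 0.5, -0.1]
grip_width: 0.0436
gripper_force: 0.0
```

Run:
```python
from h import *
s=bot.read_state();print(s["clock"],s["eef_pos"],s["wrist_force"],s["grip_width"])
b=capture("scene");w=capture("wrist")
for n,c in(("w",w),("s",b)):
    P,u,v=pts(c); m=(P[:,2]>.097)&(P[:,2]<.14)&(P[:,1]>-.015)&(P[:,1]<.14)&(abs(P[:,0]-.56)<.06);q=P[m]
    print(n,len(q))
    if len(q)>30:
        l=cv2.fitLine(q[:,:2].astype(np.float32),cv2.DIST_L2,0,.01,.01).ravel();print(l,np.degrees(np.arctan2(l[1],l[0]))%180,q[:,2].min(),q[:,2].max(),q[:,1].max())
save(b,"fin.png",(80,120,440,390),2)
```

```text
26.6 [0.48139902 0.16884981 0.28870342] [ 0.7729436   0.46586235 -0.13233515] 0.043625027216439884
w 788
[ 0.448428  -0.893819   0.5453686  0.0570695] 116.642876 0.10358627431831136 0.12935932024445612 0.1091846977189033
s 269
[ 0.44752976 -0.89426905  0.5581364   0.04356528] 116.58531 0.10388338973321642 0.1287816789472206 0.1090951281165965
```

View pics/fin.png

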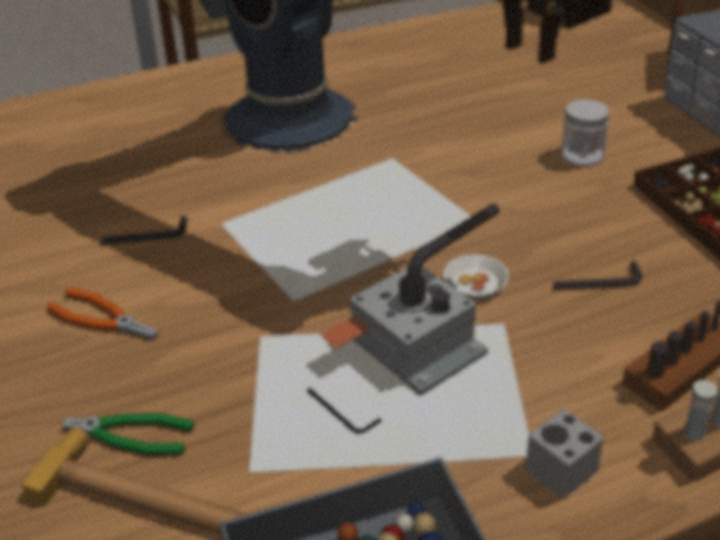

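The key stands in the screw by its short end, long arm from (410,285) to (495,210). It has turned from 196.9° to 116.6°, about 1.40 rad, and the other items are where they were.

```bash
python3 -c "
from bench import bot
print(bot.hand_in())"
```

```text
the job is handed in; nothing more can be done
None
```

The hex key is flipped and seated by its short end in the clamp screw. I turned it clockwise about 1.40 rad until it came up solid (20 N at 129 mm), with no bystander visibly moved, and handed the job in at about 27 s.

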